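# Snap the check weight onto the load cell's loop

## Task

Check the bench load cell: take the brass check weight by the blue grip of its snap hook, press the red gate of the hook against the front bar of the steel loop at the end of the load cell until the bar has passed inside, lower the hook so that the gate springs shut below the bar, and leave the weight hanging there freely and still. The load cell is delicate: ease the weight onto it, and never push or pull on it with more than 12 N, not even for an instant. Leave the jar, the vial and the reel of tape standing near it where they are.

Things in the scene. Friction and masses are not known exactly. Their poses are not given: they have to be found in the camera images.
- grip (a point): centre of the blue ribbed grip on the back of the check weight's snap hook: a plate 24 (x) x 13 (y) x 44 (z) mm, to be pinched across its 13 mm from above. 80 mm above the weight's underside, 27 mm behind (-x) its axis. Axes: x towards the gate side of the hook, y across the flat hook, z up
- bow_seat (a point): where the middle of the loop's bar lies when the weight hangs on it: x 0, z 101.5 mm from the weight's origin, just under the top of the bow; 27 mm ahead (+x) of the grip's centre and 21.5 mm above it. Axes as grip. The loop is a flat horizontal U of 6 mm rod: its front bar runs along the load cell's y, between side rods 40 mm apart
- check_weight: loose, about 0.4 kg, stands upright: brass weight 48 mm across, 40 mm high, with a flat steel hook (10 mm wide in y) on top, 111.5 mm high in all. Origin: centre of the underside; axes as grip. Hook, in mm from the origin: back bar x -18 to -11; bow on top, a half circle of inner radius 11 about x 0, z 93.5; nose x 11 to 18, down to z 87; gate below the nose
- gate_tip (a point): tip of the red sprung gate: shut, it lies behind the nose, 8.5 mm ahead (+x) of the bow seat and 9.5 mm below it. The gate is 34 mm long, 5 mm thick, hinged at x 8.5, z 58 mm from the weight's origin; it swings only inwards, tip towards the back bar, up to a hard stop at 0.48 rad. Pushed by a bar at z 79 mm it gives at about 2 N and meets its stop at about 4 N
- load_cell: load cell on its stand: an aluminium beam 175 mm above the bench, clamped to a 216 mm high column, on a grey base plate 230 x 130 x 12 mm; fixed. At the beam's end, level with it, a rigid steel loop. Origin on the bench straight under the middle of the loop's front bar as normally set; axes: x from the loop to the column (165 mm away), the way the hook is pressed on; z up
- jar: loose jar with a red lid, 50 mm across, 72 mm high, origin at the centre of its underside; bystander
- vial: loose glass vial with a blue cap, 27 mm across, 66 mm high, origin at the centre of its underside; bystander
- reel: loose reel of black tape lying flat, 58 mm across, 19 mm high, origin at the centre of its underside; bystander
- nose (a point): lowest point of the hook's nose, x 14.5, z 87 mm from the weight's origin. A bar pressed in at z 76 to 82 mm meets the gate with its centre at x 14, is clear of the nose at x less than 8 and drives the gate to its stop at x about 4 (3 to 5). Then, kept there, the hook is lowered: with the bar at z 94 to 97 the gate springs shut below it; the bow seats at x 0, z 101.5
- loop_normal (a point): where the middle of the loop's front bar (rod's centre line) would be as normally set: straight above the load cell's origin, 175 mm above the bench, axes as load_cell. But lock nuts and clamp are set by hand and not measured: today the bar may lie up to 10 mm nearer or farther along x and up to 3 mm higher or lower than this, tight and immovable. Feel for it
There are look-alikes about, which are no part of the job. Leave any orange look-alike of the check_weight alone.

How it is judged:
By the outcome, as a careful person would: the job done as asked, in the order asked, and still so for the second after the job is handed in, with the robot touching nothing.
It also fails if it takes over 72 s, if anything falls off the work surface, if the arm or the gripper's body presses on something with over 40 N, if the wrist force passes 120 N, or if a joint passes its speed limit or range.

## Robot

A 6-joint arm with a two-finger parallel gripper is mounted at the origin on a cart in front of the work surface, level with it; the furniture and walls round the work are solid. World frame = base frame: x ahead of the robot, y to its left, z up, the work surface at z = 0. Lengths are in m, angles in rad, forces in N, time in s.
With the tool pointing down it reaches from about 0.375 to 0.975 m from the base axis. Payload 3.8 kg.
Tool frame: the origin (TCP) lies where the fingers leave the gripper's body, on its centre line; the fingertips stand 64 mm ahead of it and the grasp point (between the pads) lies 45 mm ahead of it; z points along the fingers, y is the direction in which the jaws open and shut (so a half turn about z gives the same grasp; the last joint's range is limited). The gripper opens to 88 mm and grips with 3 to 60 N. Pads are 18 mm wide; open, the fingers measure 123 mm over their backs; the gripper's body (75 mm by 187 mm) begins 45 mm behind the grasp point.
Start: joints at [1.269, 0.264, 1.604, -0, 1.274, -0.037], TCP at [0.177, 0.651, 0.303] pointing down, gripper open.
Joint ranges: [-2.63, 2.63], [-0.94, 2.18], [0.31, 2.57], [-1.31, 4.45], [0, 2.66], [-2.55, 2.55]. Speed limits (rad/s): [2.57, 2.57, 3.14, 3.14, 3.14, 3.14].

## Interface

Orientations are given as a unit quaternion [w, x, y, z].
In Python, from rig import * gives the robot as it stands.
- The arm moves only by the shell command python3 -m handwheel 'ROWS' [FORCE]. ROWS is JSON, a list of rows, each an object with "offset": the shift along the tool's x, y, z in m, a list of three; "rotation": the turn, a rotation vector about the tool's x, y, z in rad, a list of three; "fingers": the opening, from 0 (shut) to 1 (fully open). In form: [{"offset": [x, y, z], "rotation": [ax, ay, az], "fingers": fingers}, ...]. A call has 1 to 20 rows; each row shifts and turns the commanded pose from where the row before left it, along the tool's axes as they then stand; what a row does not reach is not made up. A row lasts 1/12 s, in which the tool goes at most 41.7 mm and 7.16 degrees, less where a joint would pass 70% of its speed; a pose out of reach is approached as far as the arm can. A call is refused whole if a number of a shift passes 0.0417 or a number of a turn 0.125, either way. A call with a gripper value outside its range is refused whole. The fingers move at their own pace and stop on an object; FORCE is the grip in N (left out, the last holds). Time passes only in rows, so rows that do not move let the fingers close. It gives the time, the measured TCP pose, the force and the opening at its end, in the units of the state.
- sense(): the state, without advancing time (a new reading comes with each control period).
- read_camera(name): name is "scene" or "top" or "wrist"; returns (picture, depth): 420x560x3 uint8, red, green, blue; 420x560 float32, m along the optical axis (not along the pixel's ray), 0 where there is no reading.
- camera_model(name): a dict with "camera_matrix" (3x3 intrinsics, pixels), "R" (3x3) and "t" (3): a world point X has camera coordinates R X + t; the wrist camera has in their place "tool_from_camera" (4x4, takes a point from camera to tool coordinates, whose origin is the TCP and whose axes are the flange's). Camera axes: x right, y down, z forward; pixel columns grow to the right and rows downward; lengths in m; the calibration is good to about 2 mm. A picture is of the moment at which its call begins: read the wrist's pose just before it. camera_model takes no time and is no camera call.
- job_done(): hands the job in, once; it reports no verdict.
Trained networks look in the newest picture that a camera, given by its name, has taken for a name from the list of things; names that differ only in an ending like _2 or _b are one class to them, and where a whole thing is asked for, a point or a joint stands for the part that bears it (a point fixed in the world has none). Each returns a list of dicts, best first, with "conf" (0 to 1); they miss things now and then, are a little off and sometimes report something else, mostly with a low value. They report only what shows in the picture. A call takes as long as a camera call. They do not tell look-alikes from the thing itself.
- recognise(query, camera): "centre" ([column, row] in pixels, amid what is visible of it).
- trace(query, camera): "mask" (420x560 bool, what is visible of it) and "centre" ([column, row] in pixels, amid what is visible of it).
The state is a dict: "time": time; "q": joint angles; "dq": joint speeds; "joint_torque": joint torques, N m; "tcp_pos": TCP position; "orientation": TCP orientation; "wrist_force": force on the tool from outside, world axes, zero at the start; "moment": the same for the moment, N m; "gripper_width": opening from 0.0 (shut) to 1.0 (fully open).
Only numpy, scipy, OpenCV 4.12 (cv2) and the standard library are available. Lean on these libraries where they do the work, as an engineer would, in place of code of your own. Each camera call takes 0.05 s, during which the arm holds its last target. There are 200 camera calls.

## Working session

There is one attempt and no reset: what is moved stays moved. The work goes in short steps, Python scripts to look and compute and a shell command to move; the robot and the scene stay as the last step left them, time stands still between calls to the robot, and variables do not carry over. Pictures are saved under pics/ and viewed, about 8 in all and at most 12, crops included, and the job is handed in when it is done.

```bash
ls; mkdir -p pics
cat > h.py <<'E'
from rig import *
import numpy as np, cv2
def proj_ray(cam,px):
    m=camera_model(cam);K=np.array(m["camera_matrix"]);R=np.array(m["R"]);t=np.array(m["t"])
    d=R.T@np.linalg.inv(K)@np.array([px[0],px[1],1.]);return -R.T@t,d
def deproj(cam,px,z): # fixed cams, depth z
    c,d=proj_ray(cam,px);return c+d*z
def cloud(cam,depth,mask):
    v,u=np.nonzero(mask&(depth>0));m=camera_model(cam);K=np.array(m["camera_matrix"])
    z=depth[v,u];P=np.stack([(u-K[0,2])*z/K[0,0],(v-K[1,2])*z/K[1,1],z],1)
    return (P-np.array(m["t"]))@np.array(m["R"])
def save(n,p):cv2.imwrite("pics/"+n+".png",cv2.cvtColor(np.ascontiguousarray(p),cv2.COLOR_RGB2BGR))
E
python3 - <<'E'
from h import *
s=sense();print(s)
for c in("scene","top"):
    p,d=read_camera(c);save(c,p)
    for q in("grip","check_weight","load_cell","gate_tip","jar","vial","reel"):
        for r in trace(q,c)[:3]:
            P=cloud(c,d,r["mask"]); 
            print(c,q,round(r["conf"],2),np.round(r["centre"]),len(P),np.round(np.median(P,0),3) if len(P) else "",np.round(P.min(0),3) if len(P) else "",np.round(P.max(0),3) if len(P) else "")
E
```

```text
pics
{'time': 0.0, 'q': array([ 1.26910226e+00,  2.64720687e-01,  1.60534653e+00, -7.86477385e-06,
        1.27368832e+00, -3.69520000e-02]), 'dq': array([ 7.19773951e-05, -3.57049700e-04, -1.53249076e-03, -1.23298779e-04,
        1.42261163e-04, -1.46453906e-04]), 'joint_torque': array([ 5.51933263e-04, -5.02107167e+01, -3.56872487e+01,  7.29335519e-02,
        2.95607653e-02, -1.44799328e-04]), 'tcp_pos': array([0.17649257, 0.65093995, 0.30142456]), 'orientation': array([-1.78534029e-04,  1.31983580e-01,  9.91251313e-01, -1.06660872e-03]), 'wrist_force': array([-0.40108501, -0.07527957, -0.23094945]), 'moment': array([-0.06874702,  0.03076388, -0.02966709]), 'gripper_width': 0.997861199110077}
scene grip 0.96 [390. 292.] 914 [ 0.482 -0.562  0.044] [ 0.462 -0.589 -0.003] [ 0.588 -0.529  0.113]
scene grip 0.92 [313. 262.] 578 [ 0.457 -0.383  0.04 ] [ 0.433 -0.399 -0.001] [ 0.567 -0.315  0.112]
scene check_weight 0.96 [389. 289.] 930 [ 0.482 -0.562  0.042] [ 0.462 -0.589 -0.002] [ 0.583 -0.53   0.113]
scene check_weight 0.62 [313. 261.] 600 [ 0.458 -0.382  0.04 ] [ 0.433 -0.399 -0.002
[... 826 characters left out ...]
45  0.114]
top load_cell 0.73 [172. 249.] 218 [0.407 0.028 0.018] [ 0.38   0.003 -0.005] [0.433 0.056 0.024]
top load_cell 0.57 [220. 190.] 3548 [ 0.575 -0.129  0.014] [ 0.463 -0.198 -0.004] [ 0.741 -0.042  0.222]
top jar 0.5 [233. 245.] 223 [ 0.404 -0.159  0.072] [ 0.384 -0.181  0.038] [ 0.429 -0.137  0.079]
top vial 0.66 [281. 185.] 108 [ 0.591 -0.295  0.049] [ 0.583 -0.312 -0.001] [ 0.613 -0.281  0.071]
top vial 0.16 [233. 248.] 229 [ 0.404 -0.159  0.071] [ 0.382 -0.182  0.032] [ 0.429 -0.137  0.079]
top reel 0.64 [168. 243.] 222 [0.406 0.031 0.018] [ 0.38   0.003 -0.005] [0.433 0.059 0.024]
top reel 0.19 [308. 227.] 259 [ 0.47  -0.368  0.047] [ 0.438 -0.392  0.   ] [ 0.499 -0.346  0.114]
```

Run:
```python
import cv2,numpy as np
a=cv2.imread("pics/scene.png")[140:340,130:430];b=cv2.imread("pics/top.png")[120:290,130:430]
cv2.imwrite("pics/c1.png",np.vstack([cv2.resize(a,(480,320),interpolation=2),cv2.resize(b,(480,272),interpolation=2)]))
```

```text
(no output)
```

View pics/c1.png

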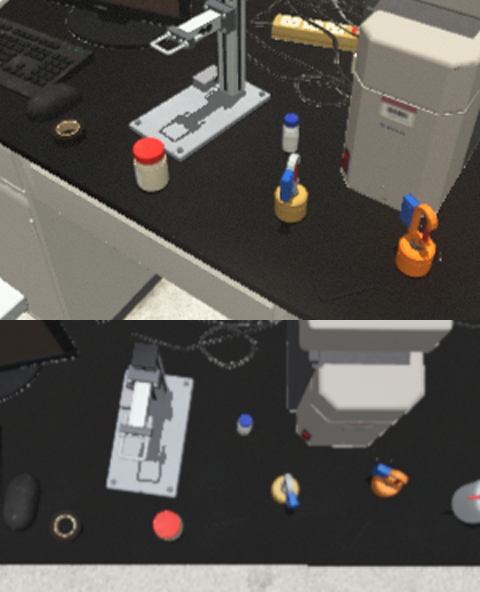

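Run:
```python
from h import *
# grip colour, loop/beam geometry from depth
for c in("scene","top"):
    p,d=read_camera(c);P=cloud(c,d,np.ones(d.shape,bool));m=d>0
    C=p[m].astype(int);hsv=cv2.cvtColor(p,cv2.COLOR_RGB2HSV)[m].astype(int)
    box=(P[:,1]>-.62)&(P[:,1]<-.3)&(P[:,0]>.4)&(P[:,0]<.56)&(P[:,2]>.01)
    for nm,h in(("blue",(hsv[:,0]>95)&(hsv[:,0]<130)&(hsv[:,1]>110)),("red",((hsv[:,0]<6)|(hsv[:,0]>174))&(hsv[:,1]>130))):
      for lo,hi in((-.62,-.46),(-.46,-.3)):
        k=box&h&(P[:,1]>lo)&(P[:,1]<hi)
        if k.sum():print(c,nm,lo,k.sum(),np.round(np.median(P[k],0),3),np.round(P[k].min(0),3),np.round(P[k].max(0),3))
    k=(P[:,2]>.14)&(P[:,2]<.23)&(abs(P[:,1]+.13)<.2)&(P[:,0]>.3)&(P[:,0]<.8)
    np.save("pc_"+c,P[k]);Q=P[k];
    print(c,k.sum());
    k2=(Q[:,2]>.165)&(Q[:,2]<.19);Q=Q[k2]
    if len(Q):
        r=cv2.minAreaRect(Q[:,:2].astype(np.float32));print(r,cv2.boxPoints(r))
```

```text
scene blue -0.62 134 [ 0.496 -0.538  0.091] [ 0.488 -0.549  0.061] [ 0.51  -0.528  0.104]
scene blue -0.46 127 [ 0.438 -0.384  0.091] [ 0.433 -0.39   0.064] [ 0.459 -0.374  0.104]
scene red -0.62 27 [ 0.48  -0.573  0.075] [ 0.478 -0.576  0.062] [ 0.485 -0.569  0.091]
scene red -0.46 16 [ 0.48  -0.376  0.076] [ 0.467 -0.381  0.062] [ 0.483 -0.374  0.099]
scene 1695
((0.6402004361152649, -0.08212755620479584), (0.290410578250885, 0.1564997136592865), 39.39049530029297) [[ 0.47832263 -0.11380064]
 [ 0.5776377  -0.2347497 ]
 [ 0.80207825 -0.05045447]
 [ 0.7027632   0.07049459]]
top blue -0.62 67 [ 0.501 -0.533  0.099] [ 0.493 -0.547  0.059] [ 0.513 -0.524  0.106]
top blue -0.46 44 [ 0.446 -0.375  0.101] [ 0.438 -0.384  0.064] [ 0.458 -0.37   0.105]
top red -0.62 3 [ 0.484 -0.566  0.079] [ 0.483 -0.566  0.069] [ 0.485 -0.566  0.08 ]
top 1433
((0.6422895789146423, -0.07784579694271088), (0.28299736976623535, 0.1520402729511261), 38.78678512573242) [[ 0.484373   -0.10722761]
 [ 0.57961464 -0.22574034]
 [ 0.8002062  -0.04846399]
 [ 0.7049645   0.07004875]]
```

The crop shows the brass weight (about 285,490 in the lower view) with its blue grip, the orange decoy to the right at 390,480, and the load cell left of centre with its loop towards the robot. The jar, reel and vial stand around it. Next I check for tall obstacles and the wrist camera mounting.

Run:
```python
from h import *
print(np.round(camera_model("wrist")["tool_from_camera"],3),camera_model("wrist")["camera_matrix"])
for c in("scene","top"):
    p,d=read_camera(c);P=cloud(c,d,d>-1)
    r=np.hypot(P[:,0],P[:,1]);a=np.degrees(np.arctan2(P[:,1],P[:,0]))
    for lo in range(-60,90,10):
        k=(a>=lo)&(a<lo+10)&(r>.3)&(r<.75)
        if k.sum():print(c,lo,k.sum(),[round(float(P[k&(r<R)&(r>R-.15)][:,2].max(initial=0)),2) for R in(.45,.6,.75)])
    # base plate fit
    k=(P[:,2]>.006)&(P[:,2]<.017)&(P[:,0]>.42)&(P[:,0]<.76)&(P[:,1]>-.25)&(P[:,1]<0.03)
    C=p.reshape(-1,3)[(d>0).ravel()]; k&=C.min(1)>110
    print("plate",k.sum(),cv2.minAreaRect(P[k][:,:2].astype(np.float32)),np.percentile(P[k],[1,99],axis=0))
```

```text
[[-0.001 -0.952 -0.305  0.078]
 [ 1.    -0.001  0.    -0.   ]
 [-0.001 -0.305  0.952 -0.083]
 [ 0.     0.     0.     1.   ]] [[300.69155723   0.         278.8975072 ]
 [  0.         300.69155723 209.85057546]
 [  0.           0.           1.        ]]
scene -60 9216 [0.0, 0.0, 0.11]
scene -50 7710 [0.0, 0.1, 0.28]
scene -40 8358 [0.0, 0.11, 0.39]
scene -30 6716 [0.07, 0.07, 0.39]
scene -20 7249 [0.07, 0.19, 0.22]
scene -10 4807 [0.02, 0.19, 0.22]
scene 0 7452 [0.02, 0.03, 0.31]
scene 10 10229 [0.04, 0.04, 0.31]
scene 20 6586 [0.0, 0.02, 0.31]
scene 30 4953 [0.0, 0.02, 0.31]
scene 40 4290 [0.0, 0.02, 0.03]
scene 50 3636 [0.0, 0.0, 0.02]
scene 60 621 [0.0, 0.0, 0.01]
plate 1621 ((0.5814552307128906, -0.12272842228412628), (0.13267837464809418, 0.2300940304994583), 82.22718048095703) [[ 0.46603423 -0.19556532  0.00813355]
 [ 0.68657814 -0.05292268  0.01564844]]
top -60 3136 [0.0, 0.01, 0.1]
top -50 4160 [0.0, 0.11, 0.29]
top -40 5767 [0.01, 0.11, 0.39]
top -30 4317 [0.08, 0.08, 0.39]
top -20 4958 [0.08, 0.2, 0.22]
top -10 3667 [0.01, 0.19, 0.22]
top 0 6244 [0.03, 0.01, 0.31]
top 10 6404 [0.04, 0.04, 0.31]
top 20 6604 [0.01, 0.03, 0.31]
top 30 4772 [0.01, 0.02, 0.29]
top 40 3811 [0.0, 0.02, 0.03]
top 50 1941 [0.0, 0.01, 0.01]
top 60 1747 [0.0, 0.0, 0.0]
top 70 1814 [0.0, 0.0, 0.0]
top 80 1561 [0.0, 0.0, 0.0]
plate 1861 ((0.5482834577560425, -0.10701505839824677), (0.1691024899482727, 0.322407066822052), 71.31523895263672) [[ 0.4679392  -0.19164321  0.0069901 ]
 [ 0.68995346 -0.0462539   0.01660735]]
```

```bash
python3 -m handwheel '[{"offset":[-0.036,-0.018,-0.003],"rotation":[0,0,0.06],"fingers":1},{"offset":[-0.036,-0.018,-0.003],"rotation":[0,0,0.06],"fingers":1},{"offset":[-0.036,-0.018,-0.003],"rotation":[0,0,0.06],"fingers":1},{"offset":[-0.036,-0.018,-0.003],"rotation":[0,0,0.06],"fingers":1},{"offset":[-0.036,-0.018,-0.003],"rotation":[0,0,0.06],"fingers":1},{"offset":[-0.034,-0.018,-0.003],"rotation":[0,0,0.06],"fingers":1},{"offset":[-0.033,-0.018,-0.003],"rotation":[0,0,0.06],"fingers":1},{"offset":[-0.032,-0.018,-0.003],"rotation":[0,0,0.06],"fingers":1},{"offset":[-0.031,-0.018,-0.003],"rotation":[0,0,0.06],"fingers":1},{"offset":[-0.03,-0.015,-0.003],"rotation":[0,0,0.06],"fingers":1},{"offset":[-0.0345,0,0],"rotation":[0,0,0.07],"fingers":1},{"offset":[-0.0345,0,0],"rotation":[0,0,0.07],"fingers":1},{"offset":[-0.0345,0,0],"rotation":[0,0,0.07],"fingers":1},{"offset":[-0.0345,0,0],"rotation":[0,0,0.07],"fingers":1},{"offset":[-0.0345,0,0],"rotation":[0,0,0.07],"fingers":1},{"offset":[-0.0345,0,0],"rotation":[0,0,0.07],"fingers":1},{"offset":[-0.0345,0,0],"rotation":[0,0,0.07],"fingers":1},{"offset":[-0.0345,0,0],"rotation":[0,0,0.07],"fingers":1},{"offset":[-0.0345,0,0],"rotation":[0,0,0.07],"fingers":1},{"offset":[-0.0345,0,0],"rotation":[0,0,0.07],"fingers":1}]'
cat >> h.py <<'E'
from scipy.spatial.transform import Rotation as Rn
def wcloud(depth,s):
    m=camera_model("wrist");K=np.array(m["camera_matrix"]);T=np.array(m["tool_from_camera"])
    v,u=np.nonzero(depth>0);z=depth[v,u]
    P=np.stack([(u-K[0,2])*z/K[0,0],(v-K[1,2])*z/K[1,1],z],1)@T[:3,:3].T+T[:3,3]
    q=s["orientation"];R=Rn.from_quat([q[1],q[2],q[3],q[0]]).as_matrix()
    return P@R.T+s["tcp_pos"]
def pose():
    s=sense();q=s["orientation"];R=Rn.from_quat([q[1],q[2],q[3],q[0]]).as_matrix()
    print("t",round(s["time"],2),"tcp",np.round(s["tcp_pos"],4),"xang",round(float(np.degrees(np.arctan2(R[1,0],R[0,0]))),2),"z",np.round(R[:,2],4),"F",np.round(s["wrist_force"],2),"M",np.round(s["moment"],2),"w",round(float(s["gripper_width"]),3),"q",np.round(s["q"],2));return s,R
E
python3 -c "
from h import *
s,R=pose();p,d=read_camera('wrist');save('w1',p)"
```

```text
time: 2.67
tcp_pos: [0.5077, 0.019, 0.333]
orientation: [0.0, 0.706, 0.708, 0.0]
wrist_force: [0.8, -0.0, -0.3]
gripper_width: 1.0
t 2.67 tcp [0.5077 0.019  0.333 ] xang 90.14 z [ 8.e-04  0.e+00 -1.e+00] F [ 0.76 -0.04 -0.27] M [-0.09  0.03 -0.01] w 1.0 q [-0.01 -0.07  1.92  0.    1.3  -0.01]
```

View pics/w1.png

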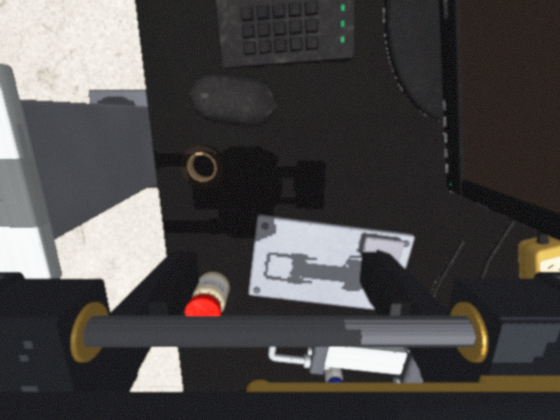

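The wrist view shows the load cell's loop at (290,355) partly behind the gripper, the jar at (205,300) and the reel at (202,165). Next I move on to the weight.

```bash
python3 -m handwheel '[{"offset":[-0.0307,-0.012,0],"rotation":[0,0,0.0873],"fingers":1},{"offset":[-0.0315,-0.009,0],"rotation":[0,0,0.0873],"fingers":1},{"offset":[-0.0323,-0.0065,0],"rotation":[0,0,0.0873],"fingers":1},{"offset":[-0.0328,-0.004,0],"rotation":[0,0,0.0873],"fingers":1},{"offset":[-0.033,-0.0008,0],"rotation":[0,0,0.0873],"fingers":1},{"offset":[-0.0328,0.002,0],"rotation":[0,0,0.0873],"fingers":1},{"offset":[-0.0326,0.005,0],"rotation":[0,0,0.0873],"fingers":1},{"offset":[-0.032,0.008,0],"rotation":[0,0,0.0873],"fingers":1},{"offset":[-0.0312,0.0105,0],"rotation":[0,0,0.0873],"fingers":1},{"offset":[-0.03,0.013,0],"rotation":[0,0,0.0873],"fingers":1},{"offset":[-0.0289,0.0158,0],"rotation":[0,0,0.0873],"fingers":1},{"offset":[-0.0275,0.018,0],"rotation":[0,0,0.0873],"fingers":1},{"offset":[-0.0257,0.0206,0],"rotation":[0,0,0.0873],"fingers":1},{"offset":[-0.024,0.0225,0],"rotation":[0,0,0.0873],"fingers":1},{"offset":[0,0,0],"rotation":[0,0,0],"fingers":1}]'
cat > mw.py <<'E'
from h import *
import sys
s,R=pose();p,d=read_camera('wrist');save(sys.argv[1],p)
P=wcloud(d,s);hsv=cv2.cvtColor(p,cv2.COLOR_RGB2HSV)[d>0].astype(int)
b=(P[:,2]>.05)&(P[:,2]<.13)&(P[:,0]>.38)&(P[:,0]<.56)&(P[:,1]>-.46)&(P[:,1]<-.3)
bl=b&(hsv[:,0]>95)&(hsv[:,0]<130)&(hsv[:,1]>110)
def st(n,k):
    if k.sum():print(n,k.sum(),np.round(np.median(P[k],0),4),np.round(P[k].min(0),4),np.round(P[k].max(0),4))
st("hook",b);st("blue",bl);t=bl&(P[:,2]>P[bl][:,2].max()-.006);st("bluetop",t)
r=cv2.minAreaRect(P[t][:,:2].astype(np.float32));print("bluetop rect",r)
k=b&~bl&(P[:,2]>.1);st("bow",k)
print("bow rect",cv2.minAreaRect(P[k][:,:2].astype(np.float32)))
k=b&(P[:,2]>.085);c=P[k][:,:2].mean(0);u,S,V=np.linalg.svd(P[k][:,:2]-c,full_matrices=0);print("axis deg",np.degrees(np.arctan2(*V[0][::-1])),c,S)
k=(P[:,2]>.02)&(P[:,2]<.045)&(np.hypot(P[:,0]-.47,P[:,1]+.37)<.05);st("brass",k)
k=(P[:,2]>.036)&(P[:,2]<.044)&(np.hypot(P[:,0]-.47,P[:,1]+.37)<.04);print("brass top circ",cv2.minEnclosingCircle(P[k][:,:2].astype(np.float32)))
for q in("grip","gate_tip","bow_seat"):
    for r in recognise(q,"wrist")[:2]:print(q,np.round(r["centre"]),round(r["conf"],2))
E
python3 mw.py w2
```

```text
time: 3.97
tcp_pos: [0.3397, -0.4135, 0.3328]
orientation: [0.001, 0.985, 0.173, -0.001]
wrist_force: [0.7, 0.3, 0.4]
gripper_width: 0.998
t 3.97 tcp [ 0.3397 -0.4135  0.3328] xang 19.92 z [-7.0e-04 -2.9e-03 -1.0e+00] F [0.66 0.33 0.39] M [-0.02  0.13 -0.06] w 0.998 q [-0.93 -0.02  1.87 -0.    1.29  0.3 ]
hook 858 [ 0.4613 -0.3744  0.104 ] [ 0.4368 -0.3867  0.0534] [ 0.4927 -0.3622  0.1145]
blue 365 [ 0.4468 -0.3785  0.1027] [ 0.4368 -0.3867  0.0632] [ 0.4601 -0.3713  0.1055]
bluetop 319 [ 0.4479 -0.3782  0.103 ] [ 0.437  -0.3858  0.0997] [ 0.4601 -0.3713  0.1055]
bluetop rect ((0.44856753945350647, -0.37796053290367126), (0.022622140124440193, 0.012833133339881897), 12.479021072387695)
bow 454 [ 0.4732 -0.3718  0.1105] [ 0.4479 -0.3836  0.1003] [ 0.4927 -0.3635  0.1145]
bow rect ((0.4704493582248688, -0.3720272481441498), (0.043290577828884125, 0.01265177596360445), 15.34309196472168)
axis deg -166.84203911688203 [ 0.46215498 -0.37471411] [0.44811556 0.0987961 ]
brass 899 [ 0.4755 -0.3743  0.041 ] [ 0.4525 -0.3951  0.02  ] [ 0.499  -0.3478  0.045 ]
brass top circ ((0.47541046142578125, -0.37144148349761963), 0.023860644549131393)
grip [441.  98.] 0.98
grip [283.  58.] 0.82
gate_tip [458. 107.] 0.44
gate_tip [116.   0.] 0.17
bow_seat [442.  99.] 0.82
bow_seat [283.  58.] 0.66
```

View pics/w2.png

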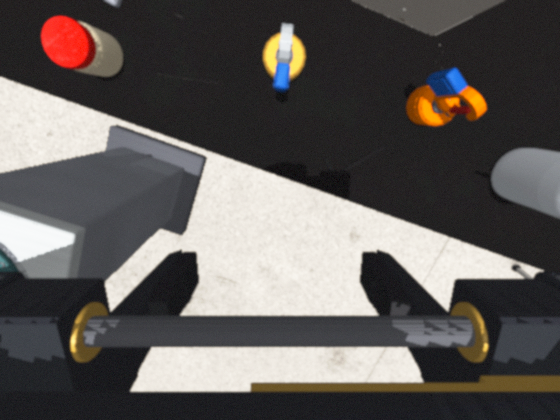

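The image shows the brass weight at (284,57) with the blue grip at its near end, and the orange decoy at (445,98). The networks ranked the decoy first, but the clouds I used are from the brass one. Its sizes agree: 48 mm brass, grip 22.6 × 12.8 mm, 28 mm offset, yaw 13.3°.

```bash
python3 -m handwheel '[{"offset":[0,0,0],"rotation":[0,0,0.1155],"fingers":1},{"offset":[0.0285,-0.0024,0.0333],"rotation":[0,0,0],"fingers":1},{"offset":[0.0285,-0.0024,0.0333],"rotation":[0,0,0],"fingers":1},{"offset":[0.0285,-0.0024,0.0333],"rotation":[0,0,0],"fingers":1},{"offset":[0.0285,-0.0024,0.0333],"rotation":[0,0,0],"fingers":1},{"offset":[0,0,0],"rotation":[0,0,0],"fingers":1},{"offset":[0,0,0],"rotation":[0,0,0],"fingers":1}]'; python3 mw.py w3
```

```text
time: 4.75
tcp_pos: [0.4448, -0.3716, 0.2037]
orientation: [-0.002, 0.993, 0.122, -0.002]
wrist_force: [0.2, 0.1, -0.0]
gripper_width: 1.003
t 4.75 tcp [ 0.4448 -0.3716  0.2037] xang 13.98 z [-0.0043  0.0039 -1.    ] F [ 0.18  0.09 -0.03] M [-0.01  0.16  0.07] w 1.003 q [-0.74  0.17  1.91  0.    1.07  0.59]
hook 1731 [ 0.4692 -0.3724  0.1036] [ 0.4373 -0.3869  0.0524] [ 0.4939 -0.3627  0.114 ]
blue 666 [ 0.4504 -0.3771  0.1027] [ 0.4373 -0.3869  0.0637] [ 0.4604 -0.369   0.1048]
bluetop 577 [ 0.4498 -0.3777  0.1029] [ 0.4373 -0.3857  0.0992] [ 0.4604 -0.3695  0.1048]
bluetop rect ((0.4492284953594208, -0.3780688941478729), (0.022118188440799713, 0.012752525508403778), 14.007862091064453)
bow 852 [ 0.479  -0.3711  0.1104] [ 0.4586 -0.3809  0.1001] [ 0.493  -0.3632  0.114 ]
bow rect ((0.4755827486515045, -0.37195029854774475), (0.034086938947439194, 0.009987528435885906), 14.132462501525879)
axis deg -167.1340009701705 [ 0.46693494 -0.3735392 ] [0.66971938 0.13751576]
brass 1745 [ 0.481  -0.3666  0.0409] [ 0.452  -0.3956  0.0201] [ 0.4992 -0.3481  0.0449]
brass top circ ((0.47554826736450195, -0.37183913588523865), 0.024105029180645943)
grip [505. 210.] 0.79
gate_tip [292. 182.] 0.71
gate_tip [540. 235.] 0.51
bow_seat [502. 208.] 0.86
bow_seat [287. 185.] 0.81
```

```bash
python3 -m handwheel '[{"offset":[0.0023,0.0072,0],"rotation":[0,0,0],"fingers":1},{"offset":[0,0,0.012],"rotation":[0,0,0],"fingers":1},{"offset":[0,0,0.012],"rotation":[0,0,0],"fingers":1},{"offset":[0,0,0.012],"rotation":[0,0,0],"fingers":1},{"offset":[0,0,0],"rotation":[0,0,0],"fingers":1},{"offset":[0,0,0],"rotation":[0,0,0],"fingers":1}]'; python3 -c "
from h import *
pose()"
```

```text
time: 5.45
tcp_pos: [0.4472, -0.3803, 0.1681]
orientation: [-0.002, 0.993, 0.119, -0.001]
wrist_force: [-0.5, 0.0, -0.3]
gripper_width: 0.999
t 5.45 tcp [ 0.4472 -0.3803  0.1681] xang 13.68 z [-0.0031  0.0029 -1.    ] F [-0.48  0.01 -0.31] M [-0.04  0.16 -0.05] w 0.999 q [-0.75  0.22  1.92  0.    1.    0.58]
```

```bash
python3 -m handwheel '[{"offset":[0.0021,-0.0018,0.011],"rotation":[0,0,0],"fingers":1},{"offset":[0,0,0.011],"rotation":[0,0,0],"fingers":1},{"offset":[0,0,0.011],"rotation":[0,0,0],"fingers":1},{"offset":[0,0,0.010],"rotation":[0,0,0],"fingers":1},{"offset":[0,0,0],"rotation":[0,0,0],"fingers":1},{"offset":[0,0,0],"rotation":[0,0,0],"fingers":0.3},{"offset":[0,0,0],"rotation":[0,0,0],"fingers":0.0},{"offset":[0,0,0],"rotation":[0,0,0],"fingers":0.0},{"offset":[0,0,0],"rotation":[0,0,0],"fingers":0.0},{"offset":[0,0,0],"rotation":[0,0,0],"fingers":0.0},{"offset":[0,0,0],"rotation":[0,0,0],"fingers":0.0},{"offset":[0,0,0],"rotation":[0,0,0],"fingers":0.0},{"offset":[0,0,0],"rotation":[0,0,0],"fingers":0.0},{"offset":[0,0,0],"rotation":[0,0,0],"fingers":0.0}]' 50; python3 -c "
from h import *
pose()"
```

```text
time: 6.62
tcp_pos: [0.45, -0.3789, 0.1274]
orientation: [0.0, 0.993, 0.119, 0.0]
wrist_force: [0.2, 0.3, 0.8]
gripper_width: 0.348
t 6.62 tcp [ 0.45   -0.3789  0.1274] xang 13.7 z [ 1.e-04 -1.e-04 -1.e+00] F [0.19 0.25 0.82] M [-0.04  0.13  0.  ] w 0.348 q [-0.74  0.27  1.95 -0.    0.93  0.59]
```

```bash
python3 -m handwheel '[{"offset":[0,0,0.0],"rotation":[0,0,0],"fingers":0},{"offset":[0,0,0],"rotation":[0,0,0],"fingers":0},{"offset":[0,0,0],"rotation":[0,0,0],"fingers":0},{"offset":[0,0,0],"rotation":[0,0,0],"fingers":0},{"offset":[0,0,0],"rotation":[0,0,0],"fingers":0},{"offset":[0,0,0],"rotation":[0,0,0],"fingers":0},{"offset":[0,0,0],"rotation":[0,0,0],"fingers":0.0},{"offset":[0,0,0],"rotation":[0,0,0],"fingers":0.0},{"offset":[0,0,0],"rotation":[0,0,0],"fingers":0.0}]'; python3 -c "
from h import *
pose()"
```

```text
time: 7.37
tcp_pos: [0.4499, -0.3788, 0.1272]
orientation: [-0.0, 0.993, 0.119, -0.0]
wrist_force: [-1.4, 0.7, 0.6]
gripper_width: 0.142
t 7.37 tcp [ 0.4499 -0.3788  0.1272] xang 13.7 z [-3.e-04  2.e-04 -1.e+00] F [-1.38  0.66  0.55] M [0.1  0.26 0.06] w 0.142 q [-0.74  0.27  1.95 -0.    0.93  0.59]
```

```bash
python3 -m handwheel '[{"offset":[0,0,-0.005],"rotation":[0,0,0],"fingers":0},{"offset":[0,0,-0.01],"rotation":[0,0,0],"fingers":0},{"offset":[0,0,-0.02],"rotation":[0,0,0],"fingers":0},{"offset":[0,0,-0.025],"rotation":[0,0,0],"fingers":0},{"offset":[0,0,-0.025],"rotation":[0,0,0],"fingers":0},{"offset":[0,0,-0.025],"rotation":[0,0,0],"fingers":0},{"offset":[0,0,-0.025],"rotation":[0,0,0],"fingers":0.0},{"offset":[0,0,-0.02],"rotation":[0,0,0],"fingers":0.0},{"offset":[0,0,-0.01],"rotation":[0,0,0],"fingers":0.0},{"offset":[0,0,0],"rotation":[0,0,0],"fingers":0.0},{"offset":[0,0,0],"rotation":[0,0,0],"fingers":0.0}]'
python3 - <<'E'
from h import *
pose()
for c in("scene","top"):
    Q=np.load("pc_"+c+".npy");Q=Q[(Q[:,2]>.16)&(Q[:,2]<.2)&(Q[:,0]>.42)&(Q[:,0]<.68)&(Q[:,1]>-.21)&(Q[:,1]<0)]
    print(c,len(Q),Q.min(0),Q.max(0))
    for a in np.arange(.44,.66,.012):
        k=Q[(Q[:,0]>=a)&(Q[:,0]<a+.012)]
        if len(k):print(round(a,3),len(k),np.round([k[:,1].min(),np.median(k[:,1]),k[:,1].max(),np.median(k[:,2]),k[:,2].max()],3))
E
```

```text
time: 8.28
tcp_pos: [0.45, -0.3789, 0.2923]
orientation: [0.0, 0.993, 0.119, 0.0]
wrist_force: [0.6, 0.3, -5.0]
gripper_width: 0.146
t 8.28 tcp [ 0.45   -0.3789  0.2923] xang 13.7 z [ 3.e-04 -4.e-04 -1.e+00] F [ 0.59  0.31 -4.96] M [-0.04  0.28  0.  ] w 0.146 q [-0.74  0.11  1.81 -0.    1.23  0.59]
scene 858 [ 0.49606376 -0.15849317  0.160266  ] [ 0.678805   -0.09143363  0.19998861]
0.488 9 [-0.135 -0.124 -0.113  0.178  0.18 ]
0.5 38 [-0.137 -0.113 -0.092  0.179  0.182]
0.512 20 [-0.139 -0.133 -0.092  0.179  0.18 ]
0.524 32 [-0.143 -0.135 -0.094  0.179  0.184]
0.536 121 [-0.146 -0.12  -0.091  0.182  0.188]
0.548 58 [-0.145 -0.122 -0.092  0.187  0.192]
0.56 49 [-0.146 -0.131 -0.109  0.189  0.192]
0.572 47 [-0.138 -0.133 -0.111  0.189  0.191]
0.584 49 [-0.14  -0.135 -0.115  0.188  0.192]
0.596 51 [-0.141 -0.136 -0.115  0.186  0.191]
0.608 63 [-0.154 -0.138 -0.114  0.187  0.198]
0.62 153 [-0.157 -0.144 -0.104  0.19   0.2  ]
0.632 71 [-0.158 -0.154 -0.104  0.197  0.2  ]
0.644 24 [-0.156 -0.151 -0.106  0.195  0.2  ]
0.656 43 [-0.155 -0.152 -0.149  0.18   0.2  ]
top 769 [ 0.49994989 -0.15265682  0.16021466] [ 0.67573849 -0.08740673  0.19999721]
0.488 1 [-0.117 -0.117 -0.117  0.18   0.18 ]
0.5 46 [-0.132 -0.113 -0.089  0.18   0.184]
0.512 22 [-0.132 -0.093 -0.088  0.18   0.183]
0.524 21 [-0.137 -0.128 -0.09   0.179  0.184]
0.536 91 [-0.14  -0.116 -0.087  0.185  0.191]
0.548 90 [-0.141 -0.116 -0.09   0.187  0.194]
0.56 78 [-0.139 -0.117 -0.092  0.189  0.195]
0.572 49 [-0.135 -0.119 -0.097  0.19   0.195]
0.584 56 [-0.133 -0.121 -0.108  0.191  0.198]
0.596 47 [-0.134 -0.123 -0.11   0.19   0.195]
0.608 54 [-0.136 -0.123 -0.104  0.19   0.195]
0.62 116 [-0.151 -0.128 -0.093  0.192  0.2  ]
0.632 66 [-0.153 -0.13  -0.095  0.198  0.2  ]
0.644 15 [-0.145 -0.115 -0.102  0.198  0.2  ]
0.656 12 [-0.148 -0.148 -0.146  0.18   0.198]
```

```bash
python3 -m handwheel '[{"offset":[0.0015,-0.014,0],"rotation":[0,0,0.0194],"fingers":0},{"offset":[0.0015,-0.014,0],"rotation":[0,0,0.0194],"fingers":0},{"offset":[0.0025,-0.0279,0.002],"rotation":[0,0,0.0387],"fingers":0},{"offset":[0.0007,-0.028,0.002],"rotation":[0,0,0.0387],"fingers":0},{"offset":[0.0007,-0.028,0.002],"rotation":[0,0,0.0387],"fingers":0},{"offset":[-0.0015,-0.028,0.002],"rotation":[0,0,0.0387],"fingers":0},{"offset":[-0.0015,-0.028,0.002],"rotation":[0,0,0.0387],"fingers":0},{"offset":[-0.0037,-0.0278,0.002],"rotation":[0,0,0.0387],"fingers":0},{"offset":[-0.0037,-0.0278,0.002],"rotation":[0,0,0.0387],"fingers":0},{"offset":[-0.0059,-0.0274,0.002],"rotation":[0,0,0.0387],"fingers":0},{"offset":[-0.003,-0.0137,0],"rotation":[0,0,0.0194],"fingers":0},{"offset":[-0.003,-0.0137,0],"rotation":[0,0,0.0194],"fingers":0},{"offset":[0,0,0],"rotation":[0,0,0],"fingers":0},{"offset":[0,0,0],"rotation":[0,0,0],"fingers":0}]'
cat > ml.py <<'E'
from h import *
import sys
s,R=pose();p,d=read_camera('wrist');save(sys.argv[1],p)
P=wcloud(d,s);np.savez(sys.argv[1],P=P,R=R,t=s["tcp_pos"],C=p[d>0])
k=(P[:,2]>.165)&(P[:,2]<.2)&(P[:,0]>.47)&(P[:,0]<.56)&(P[:,1]>-.16)&(P[:,1]<-.07);Q=P[k]
print(k.sum(),Q.min(0),Q.max(0))
x0=Q[:,0].min()
for a in np.arange(-.15,-.07,.006):
    j=Q[(Q[:,1]>=a)&(Q[:,1]<a+.006)]
    j=j[j[:,0]<.528]
    if len(j):print(round(a+.003,3),len(j),np.round([j[:,0].min(),np.median(j[:,0]),j[:,0].max(),np.median(j[:,2]),j[:,2].max()],4))
E
python3 ml.py w4
```

```text
time: 9.45
tcp_pos: [0.4159, -0.0998, 0.2744]
orientation: [-0.0, 0.997, -0.073, -0.002]
wrist_force: [0.7, -0.5, -3.8]
gripper_width: 0.146
t 9.45 tcp [ 0.4159 -0.0998  0.2744] xang -8.36 z [-3.3e-03  6.0e-04 -1.0e+00] F [ 0.68 -0.54 -3.8 ] M [-0.03  0.26  0.02] w 0.146 q [-0.29 -0.2   2.13 -0.    1.21  1.42]
5121 [ 0.49894465 -0.14080416  0.17034115] [ 0.55095936 -0.08747099  0.19123063]
-0.135 198 [0.5043 0.5199 0.528  0.1811 0.1829]
-0.129 428 [0.4989 0.5114 0.528  0.1812 0.1833]
-0.123 120 [0.499  0.502  0.5049 0.1811 0.1827]
-0.117 122 [0.4998 0.5028 0.506  0.1813 0.183 ]
-0.111 122 [0.5007 0.5038 0.5069 0.1812 0.1829]
-0.105 130 [0.5014 0.5044 0.5078 0.1812 0.1832]
-0.099 132 [0.502  0.5052 0.5086 0.1813 0.1832]
-0.093 458 [0.5029 0.5164 0.528  0.1812 0.1834]
-0.087 115 [0.5053 0.5136 0.5275 0.1808 0.1825]
```

View pics/w4.png

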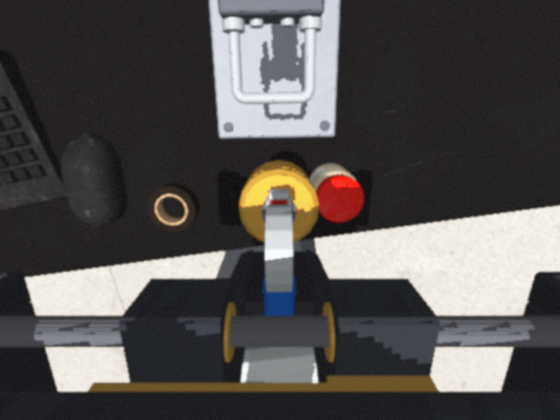

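The image shows the hook at (280,245) pointing straight at the loop, whose front bar is at row 97 between columns 233 and 312. The jar and reel are undisturbed. Next I compute hook and bar relative to each other in the tool axes.

```bash
cat > rel.py <<'E'
import numpy as np,cv2,sys
f=np.load(sys.argv[1]+".npz");T=(f["P"]-f["t"])@f["R"];C=f["C"]
hsv=cv2.cvtColor(C[None],cv2.COLOR_RGB2HSV)[0].astype(int)
W=f["P"];L=(W[:,2]>.168)&(W[:,2]<.187)&(W[:,0]>.47)&(W[:,1]>-.17)&(W[:,1]<-.06)
Q=T[L];u0=np.percentile(Q[:,0],1)
bar=Q[Q[:,0]<u0+.006];ym=bar[:,1]
k=Q[(Q[:,0]>u0+.015)&(Q[:,0]<u0+.03)];l=k[k[:,1]<bar[:,1].mean()];r=k[k[:,1]>bar[:,1].mean()]
mid=(np.median(l[:,1])+np.median(r[:,1]))/2
b=Q[(abs(Q[:,1]-mid)<.012)&(Q[:,0]<u0+.012)];pf=np.polyfit(b[:,1],b[:,0],1)
print("bar: rods y",np.median(l[:,1]),np.median(r[:,1]),"mid",mid,"x at mid",np.polyval(pf,mid),"slope deg",np.degrees(np.arctan(pf[0])),"z top",np.percentile(b[:,2],[10,50]))
h=(T[:,0]>-.02)&(T[:,0]<.06)&(abs(T[:,1])<.03)&(T[:,2]<.06)&(T[:,2]>.005)
H=T[h];print("hook",len(H),"x",np.percentile(H[:,0],[1,99]),"y",np.percentile(H[:,1],[1,99]),"z",np.percentile(H[:,2],[1,10]))
bw=H[(H[:,0]>.005)&(H[:,2]<.025)];pf=np.polyfit(bw[:,0],bw[:,1],1);print("hook mid y at bow",np.median(bw[:,1]),"yaw deg",np.degrees(np.arctan(pf[0])),"bow max x",np.percentile(bw[:,0],99),"bow top z",np.percentile(bw[:,2],5))
g=(T[:,2]>.075)&(T[:,2]<.1)&(T[:,0]>-.02)&(T[:,0]<.08)&(abs(T[:,1])<.04);G=T[g]
print("brass",len(G),"xmax",np.percentile(G[:,0],99.5),"y",np.percentile(G[:,1],[.5,99.5]),"ztop med",np.median(G[:,2]),cv2.minEnclosingCircle(G[:,:2].astype(np.float32)))
E
python3 rel.py w4
```

```text
bar: rods y -0.023034312532648895 0.016375808314176007 mid -0.003329252109236444 x at mid 0.08875772641377747 slope deg 0.8181861189842093 z top [0.09189418 0.09283484]
hook 6890 x [-0.00357833  0.04434803] y [-0.01937044  0.01986509] z [0.00862406 0.01500364]
hook mid y at bow 0.00014334803189606086 yaw deg -0.23390922003752976 bow max x 0.04249213605142265 bow top z 0.013785940089646086
brass 3403 xmax 0.049775015233590264 y [-0.02280763  0.02279043] ztop med 0.08624662461683158 ((0.026286853477358818, -9.71774134086445e-05), 0.024148039519786835)
```

```bash
python3 -m handwheel '[{"offset":[0,-0.0024,0.006],"rotation":[0,0,-0.01],"fingers":0},{"offset":[0,0,0.012],"rotation":[0,0,0],"fingers":0},{"offset":[0,0,0.012],"rotation":[0,0,0],"fingers":0},{"offset":[0.005,0,0.012],"rotation":[0,0,0],"fingers":0},{"offset":[0.01,0,0.007],"rotation":[0,0,0],"fingers":0},{"offset":[0.01,0,0],"rotation":[0,0,0],"fingers":0},{"offset":[0.005,0,0],"rotation":[0,0,0],"fingers":0},{"offset":[0,0,0],"rotation":[0,0,0],"fingers":0},{"offset":[0,0,0],"rotation":[0,0,0],"fingers":0},{"offset":[0,0,0],"rotation":[0,0,0],"fingers":0}]';python3 ml.py w5; python3 rel.py w5
```

```text
time: 10.33
tcp_pos: [0.4471, -0.1024, 0.2276]
orientation: [0.0, 0.998, -0.069, 0.0]
wrist_force: [-0.7, 0.6, -4.7]
gripper_width: 0.14
t 10.33 tcp [ 0.4471 -0.1024  0.2276] xang -7.92 z [ 2.e-04 -1.e-04 -1.e+00] F [-0.66  0.63 -4.66] M [-0.05  0.34  0.04] w 0.14 q [-0.28 -0.09  2.13 -0.    1.1   1.43]
12923 [ 0.48335189 -0.14244053  0.1650138 ] [ 0.55999412 -0.08750685  0.19995795]
-0.135 286 [0.5041 0.5205 0.528  0.1811 0.1835]
-0.129 670 [0.4992 0.5121 0.528  0.1812 0.1834]
-0.123 191 [0.4992 0.5027 0.5052 0.1812 0.1832]
-0.117 180 [0.5001 0.5033 0.5061 0.1813 0.1831]
-0.111 308 [0.4834 0.5022 0.5069 0.182  0.2   ]
-0.105 280 [0.4841 0.5033 0.5077 0.1817 0.2   ]
-0.099 195 [0.5017 0.5056 0.5086 0.1812 0.1831]
-0.093 691 [0.5028 0.5167 0.528  0.1813 0.1834]
-0.087 155 [0.5049 0.5135 0.5264 0.181  0.1827]
bar: rods y -0.02029445083971767 0.01880429089668374 mid -0.000745079971516965 x at mid 0.057507691144963874 slope deg 0.3597695111269305 z top [0.04533425 0.04642226]
hook 8071 x [-0.00161987  0.05970362] y [-0.01997525  0.01995929] z [0.00933272 0.01523951]
hook mid y at bow 0.00015310870474026636 yaw deg -0.46582750053735406 bow max x 0.04238062991918917 bow top z 0.013800997118208334
brass 3128 xmax 0.04679261507226668 y [-0.02286532  0.02276124] ztop med 0.0861916131193613 ((0.026208769530057907, 8.687700756127015e-05), 0.024177318438887596)
```

```bash
python3 -m handwheel '[{"offset":[0.004,-0.0009,0.0022],"rotation":[0,0,0],"fingers":0},{"offset":[0.004,0,0],"rotation":[0,0,0],"fingers":0},{"offset":[0.003,0,0],"rotation":[0,0,0],"fingers":0},{"offset":[0.002,0,0],"rotation":[0,0,0],"fingers":0},{"offset":[0.001,0,0],"rotation":[0,0,0],"fingers":0},{"offset":[0,0,0],"rotation":[0,0,0],"fingers":0},{"offset":[0,0,0],"rotation":[0,0,0],"fingers":0},{"offset":[0,0,0],"rotation":[0,0,0],"fingers":0}]';python3 -c "
from h import *
for i in range(6):
    pose();read_camera('top')"
```

```text
time: 11.05
tcp_pos: [0.4609, -0.1032, 0.225]
orientation: [-0.0, 0.998, -0.069, -0.0]
wrist_force: [0.1, 0.2, -5.3]
gripper_width: 0.142
t 11.05 tcp [ 0.4609 -0.1032  0.225 ] xang -7.91 z [-4.e-04  1.e-04 -1.e+00] F [ 0.14  0.22 -5.34] M [ 0.02  0.26 -0.03] w 0.142 q [-0.27 -0.06  2.11 -0.    1.09  1.44]
t 11.1 tcp [ 0.4609 -0.1032  0.225 ] xang -7.91 z [-2.e-04  0.e+00 -1.e+00] F [ 0.19 -0.12 -4.29] M [0.08 0.27 0.01] w 0.145 q [-0.27 -0.06  2.11 -0.    1.09  1.44]
t 11.15 tcp [ 0.4609 -0.1032  0.225 ] xang -7.91 z [-1.e-04  0.e+00 -1.e+00] F [-0.14  0.38 -5.35] M [-0.    0.29 -0.03] w 0.142 q [-0.27 -0.06  2.11 -0.    1.09  1.44]
t 11.2 tcp [ 0.4609 -0.1033  0.225 ] xang -7.92 z [-1.e-04  0.e+00 -1.e+00] F [-0.6  -0.13 -5.02] M [0.   0.21 0.1 ] w 0.144 q [-0.27 -0.06  2.11  0.    1.09  1.44]
t 11.25 tcp [ 0.4609 -0.1033  0.2251] xang -7.91 z [-0. -0. -1.] F [ 0.26 -0.21 -5.25] M [ 0.01  0.27 -0.02] w 0.14 q [-0.27 -0.06  2.11 -0.    1.09  1.44]
t 11.3 tcp [ 0.4609 -0.1033  0.2251] xang -7.91 z [ 0.  0. -1.] F [-0.03 -0.41 -5.77] M [0.05 0.27 0.01] w 0.145 q [-0.27 -0.06  2.11  0.    1.09  1.44]
```

```bash
cat > f.py <<'E'
from h import *
F=[]
for i in range(5):
    s=sense();F.append(np.r_[s["wrist_force"],s["moment"]]);read_camera("top")
s,R=pose();print("tool-frame mean F",np.round(R.T@np.mean(F,0)[:3],2),"M",np.round(R.T@np.mean(F,0)[3:],3))
E
python3 -m handwheel '[{"offset":[0.001,0,0],"rotation":[0,0,0],"fingers":0},{"offset":[0.001,0,0],"rotation":[0,0,0],"fingers":0},{"offset":[0.001,0,0],"rotation":[0,0,0],"fingers":0},{"offset":[0.001,0,0],"rotation":[0,0,0],"fingers":0},{"offset":[0.001,0,0],"rotation":[0,0,0],"fingers":0},{"offset":[0.001,0,0],"rotation":[0,0,0],"fingers":0},{"offset":[0,0,0],"rotation":[0,0,0],"fingers":0},{"offset":[0,0,0],"rotation":[0,0,0],"fingers":0},{"offset":[0,0,0],"rotation":[0,0,0],"fingers":0}]';python3 f.py
```

```text
time: 12.1
tcp_pos: [0.4667, -0.1041, 0.2249]
orientation: [-0.0, 0.998, -0.069, -0.0]
wrist_force: [-2.7, 0.3, -4.4]
gripper_width: 0.144
t 12.35 tcp [ 0.4668 -0.1041  0.225 ] xang -7.91 z [-3.e-04  1.e-04 -1.e+00] F [-1.65 -0.09 -4.3 ] M [ 0.07  0.61 -0.02] w 0.14 q [-0.27 -0.05  2.1  -0.    1.09  1.44]
tool-frame mean F [-2.32  0.26  4.35] M [-0.043 -0.578  0.009]
```

```bash
python3 -m handwheel '[{"offset":[0.001,0,0],"rotation":[0,0,0],"fingers":0},{"offset":[0.001,0,0],"rotation":[0,0,0],"fingers":0},{"offset":[0.001,0,0],"rotation":[0,0,0],"fingers":0},{"offset":[0,0,0],"rotation":[0,0,0],"fingers":0},{"offset":[0,0,0],"rotation":[0,0,0],"fingers":0}]';python3 f.py
```

```text
time: 12.77
tcp_pos: [0.47, -0.1045, 0.2251]
orientation: [-0.0, 0.998, -0.069, -0.0]
wrist_force: [-3.2, 0.1, -5.3]
gripper_width: 0.143
t 13.02 tcp [ 0.4699 -0.1045  0.2251] xang -7.91 z [-0.  0. -1.] F [-3.03  0.34 -4.3 ] M [ 0.09  0.67 -0.01] w 0.141 q [-0.27 -0.04  2.09  0.    1.09  1.44]
tool-frame mean F [-2.55  0.37  3.78] M [-0.005 -0.681 -0.01 ]
```

```bash
python3 -m handwheel '[{"offset":[0.001,0,0],"rotation":[0,0,0],"fingers":0},{"offset":[0.001,0,0],"rotation":[0,0,0],"fingers":0},{"offset":[0.0005,0,0],"rotation":[0,0,0],"fingers":0},{"offset":[0,0,0],"rotation":[0,0,0],"fingers":0},{"offset":[0,0,0],"rotation":[0,0,0],"fingers":0}]';python3 f.py; python3 ml.py w6 >/dev/null; python3 rel.py w6
```

```text
time: 13.43
tcp_pos: [0.4723, -0.1049, 0.225]
orientation: [-0.0, 0.998, -0.069, -0.0]
wrist_force: [-3.0, 0.2, -4.7]
gripper_width: 0.142
t 13.68 tcp [ 0.4723 -0.1049  0.225 ] xang -7.91 z [-1.e-04  0.e+00 -1.e+00] F [-2.72 -0.75 -4.23] M [0.06 0.72 0.06] w 0.142 q [-0.27 -0.04  2.09 -0.    1.09  1.44]
tool-frame mean F [-3.27  0.12  3.85] M [-0.007 -0.754  0.001]
bar: rods y -0.01531052484477618 0.015628194612120873 mid 0.0001588348836723463 x at mid 0.010049776477478598 slope deg -0.08364868373377343 z top [0.03975784 0.04587291]
hook 9201 x [-0.00118189  0.05855134] y [-0.02163058  0.02215748] z [0.00951208 0.01541657]
hook mid y at bow 0.0001493730505664262 yaw deg -0.261550195985564 bow max x 0.042526325334647654 bow top z 0.013839872193058244
brass 2796 xmax 0.04986513427107013 y [-0.02193203  0.02223529] ztop med 0.08628891484865645 ((0.026432381942868233, -0.00019397371215745807), 0.02407246269285679)
```

```bash
python3 -m handwheel '[{"offset":[0.0003,0,0.001],"rotation":[0,0,0],"fingers":0},{"offset":[0,0,0.0015],"rotation":[0,0,0],"fingers":0},{"offset":[0,0,0.0015],"rotation":[0,0,0],"fingers":0},{"offset":[0,0,0.0015],"rotation":[0,0,0],"fingers":0},{"offset":[0,0,0.0015],"rotation":[0,0,0],"fingers":0},{"offset":[0,0,0.001],"rotation":[0,0,0],"fingers":0},{"offset":[0,0,0],"rotation":[0,0,0],"fingers":0}]';python3 f.py
```

```text
time: 14.32
tcp_pos: [0.4727, -0.1049, 0.2168]
orientation: [-0.0, 0.998, -0.069, -0.0]
wrist_force: [-1.4, 0.4, -5.9]
gripper_width: 0.14
t 14.57 tcp [ 0.4726 -0.1049  0.2169] xang -7.91 z [-3.e-04  1.e-04 -1.e+00] F [-0.73  0.22 -5.97] M [-0.01  0.54 -0.05] w 0.141 q [-0.27 -0.03  2.09 -0.    1.08  1.44]
tool-frame mean F [-1.61  0.21  5.72] M [-0.037 -0.551 -0.002]
```

```bash
python3 -m handwheel '[{"offset":[0,0,0.001],"rotation":[0,0,0],"fingers":0},{"offset":[0,0,0.0015],"rotation":[0,0,0],"fingers":0},{"offset":[0,0,0.0015],"rotation":[0,0,0],"fingers":0},{"offset":[0,0,0.0015],"rotation":[0,0,0],"fingers":0},{"offset":[0,0,0.0015],"rotation":[0,0,0],"fingers":0},{"offset":[0,0,0.001],"rotation":[0,0,0],"fingers":0},{"offset":[0,0,0.0005],"rotation":[0,0,0],"fingers":0},{"offset":[0,0,0],"rotation":[0,0,0],"fingers":0}]';python3 f.py
```

```text
time: 15.23
tcp_pos: [0.4731, -0.105, 0.2087]
orientation: [0.0, 0.998, -0.069, 0.0]
wrist_force: [0.1, -0.3, -4.1]
gripper_width: 0.14
t 15.48 tcp [ 0.4729 -0.105   0.2088] xang -7.91 z [ 5.e-04 -1.e-04 -1.e+00] F [ 0.52  0.64 -5.59] M [-0.02  0.25 -0.03] w 0.142 q [-0.27 -0.02  2.1   0.    1.06  1.44]
tool-frame mean F [-0.24 -0.4   4.36] M [-0.05  -0.286  0.016]
```

```bash
python3 -m handwheel '[{"offset":[0,0,0.0012],"rotation":[0,0,0],"fingers":0},{"offset":[0.001,0,0],"rotation":[0,0,0],"fingers":0},{"offset":[0.001,0,0],"rotation":[0,0,0],"fingers":0},{"offset":[0.001,0,0],"rotation":[0,0,0],"fingers":0},{"offset":[0.001,0,0],"rotation":[0,0,0],"fingers":0},{"offset":[0.001,0,0],"rotation":[0,0,0],"fingers":0},{"offset":[0.0005,0,0],"rotation":[0,0,0],"fingers":0},{"offset":[0,0,0],"rotation":[0,0,0],"fingers":0},{"offset":[0,0,0],"rotation":[0,0,0],"fingers":0}]';python3 f.py
```

```text
time: 16.23
tcp_pos: [0.4782, -0.1057, 0.2073]
orientation: [-0.0, 0.998, -0.069, -0.0]
wrist_force: [0.3, -0.4, -4.6]
gripper_width: 0.139
t 16.48 tcp [ 0.4781 -0.1056  0.2074] xang -7.91 z [-1.e-04  0.e+00 -1.e+00] F [ 0.04 -0.01 -4.49] M [0.02 0.25 0.01] w 0.139 q [-0.27 -0.01  2.09  0.    1.06  1.44]
tool-frame mean F [0.04 0.23 4.34] M [-0.03  -0.252 -0.011]
```

```bash
python3 -m handwheel '[{"offset":[0,0,0.001],"rotation":[0,0,0],"fingers":0},{"offset":[0,0,0.001],"rotation":[0,0,0],"fingers":0},{"offset":[0,0,0.0005],"rotation":[0,0,0],"fingers":0},{"offset":[0,0,0.0005],"rotation":[0,0,0],"fingers":0},{"offset":[0,0,0.0005],"rotation":[0,0,0],"fingers":0},{"offset":[0,0,0],"rotation":[0,0,0],"fingers":0},{"offset":[0,0,0],"rotation":[0,0,0],"fingers":0}]';python3 f.py
python3 - <<'E'
from h import *
p,d=read_camera("wrist");a=cv2.resize(p[60:330,150:410],None,fx=2,fy=2,interpolation=2)
save("w7",a)
E
```

```text
time: 17.07
tcp_pos: [0.4781, -0.1056, 0.2038]
orientation: [-0.0, 0.998, -0.069, -0.0]
wrist_force: [-0.2, -0.6, -3.8]
gripper_width: 0.143
t 17.32 tcp [ 0.4782 -0.1057  0.2039] xang -7.91 z [ 0. -0. -1.] F [-0.33  0.19 -5.14] M [ 0.    0.21 -0.05] w 0.14 q [-0.27 -0.    2.09 -0.    1.05  1.44]
tool-frame mean F [-0.32  0.19  4.53] M [-0.027 -0.263 -0.005]
```

View pics/w7.png

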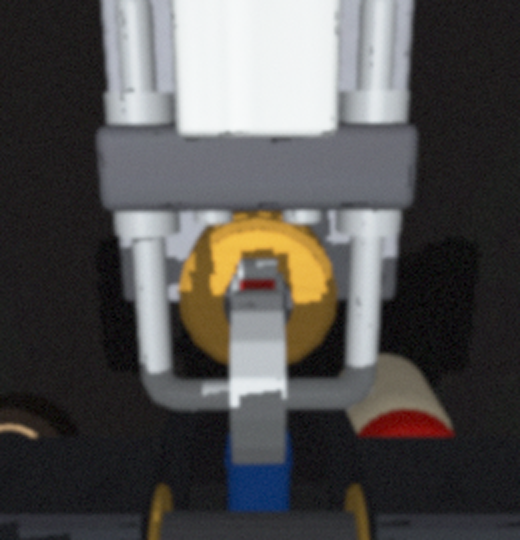

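The image shows the hook's bow over the front bar, centred between the side rods, with the red gate back against the nose. I now ease the weight down onto the bar.

```bash
python3 -m handwheel '[{"offset":[0,0,0.0005],"rotation":[0,0,0],"fingers":0},{"offset":[0,0,0.0005],"rotation":[0,0,0],"fingers":0},{"offset":[0,0,0.0004],"rotation":[0,0,0],"fingers":0},{"offset":[0,0,0],"rotation":[0,0,0],"fingers":0},{"offset":[0,0,0],"rotation":[0,0,0],"fingers":0}]';python3 f.py
```

```text
time: 17.78
tcp_pos: [0.4785, -0.1057, 0.203]
orientation: [0.0, 0.998, -0.069, 0.0]
wrist_force: [-1.1, 0.4, 0.7]
gripper_width: 0.143
t 18.03 tcp [ 0.4785 -0.1058  0.203 ] xang -7.91 z [ 9.e-04 -2.e-04 -1.e+00] F [-1.31  1.11  1.41] M [ 0.07  0.28 -0.04] w 0.145 q [-0.27 -0.    2.1   0.    1.05  1.44]
tool-frame mean F [-1.34  0.03 -0.89] M [ 0.014 -0.343  0.004]
```

```bash
python3 -m handwheel '[{"offset":[0,0,-0.0006],"rotation":[0,0,0],"fingers":0},{"offset":[0.0008,0,0],"rotation":[0,0,0],"fingers":0},{"offset":[0.0007,0,0],"rotation":[0,0,0],"fingers":0},{"offset":[0,0,0.0003],"rotation":[0,0,0],"fingers":0},{"offset":[0,0,0.0002],"rotation":[0,0,0],"fingers":0},{"offset":[0,0,0],"rotation":[0,0,0],"fingers":0},{"offset":[0,0,0],"rotation":[0,0,0],"fingers":0}]';python3 f.py
```

```text
time: 18.62
tcp_pos: [0.479, -0.1058, 0.2028]
orientation: [-0.0, 0.998, -0.069, -0.001]
wrist_force: [-5.8, 1.0, 5.3]
gripper_width: 0.142
t 18.87 tcp [ 0.4789 -0.1058  0.2028] xang -7.91 z [-1.9e-03  2.0e-04 -1.0e+00] F [-6.27  0.67  3.97] M [0.11 0.77 0.03] w 0.139 q [-0.27  0.    2.09 -0.    1.05  1.44]
tool-frame mean F [-5.82  0.28 -4.9 ] M [-0.01  -0.799 -0.011]
```

I had the sign wrong: the bar sits left of the bow's centre. I back off upwards first, then shift −x.

```bash
python3 -m handwheel '[{"offset":[-0.0007,0,-0.0005],"rotation":[0,0,0],"fingers":0},{"offset":[-0.0007,0,-0.0005],"rotation":[0,0,0],"fingers":0},{"offset":[-0.0006,0,-0.0003],"rotation":[0,0,0],"fingers":0},{"offset":[-0.0006,0,0],"rotation":[0,0,0],"fingers":0},{"offset":[-0.0004,0,0],"rotation":[0,0,0],"fingers":0},{"offset":[0,0,0],"rotation":[0,0,0],"fingers":0},{"offset":[0,0,0],"rotation":[0,0,0],"fingers":0}]';python3 f.py
```

```text
time: 19.45
tcp_pos: [0.4765, -0.1054, 0.2035]
orientation: [-0.0, 0.998, -0.069, -0.0]
wrist_force: [0.1, -0.0, -3.8]
gripper_width: 0.143
t 19.7 tcp [ 0.4765 -0.1054  0.2036] xang -7.91 z [-6.e-04  1.e-04 -1.e+00] F [ 0.14  0.07 -5.73] M [ 0.04  0.28 -0.04] w 0.142 q [-0.27 -0.    2.1  -0.    1.05  1.44]
tool-frame mean F [-0.11 -0.03  4.33] M [-0.012 -0.241  0.014]
```

```bash
python3 -m handwheel '[{"offset":[0,0,0.0002],"rotation":[0,0,0],"fingers":0},{"offset":[0,0,0.0002],"rotation":[0,0,0],"fingers":0},{"offset":[0,0,0],"rotation":[0,0,0],"fingers":0},{"offset":[0,0,0],"rotation":[0,0,0],"fingers":0}]';python3 f.py;python3 -m handwheel '[{"offset":[0,0,0.0002],"rotation":[0,0,0],"fingers":0},{"offset":[0,0,0],"rotation":[0,0,0],"fingers":0},{"offset":[0,0,0],"rotation":[0,0,0],"fingers":0}]';python3 f.py
```

```text
time: 20.03
tcp_pos: [0.4767, -0.1055, 0.2035]
orientation: [0.0, 0.998, -0.069, 0.0]
wrist_force: [0.8, 1.0, -5.2]
gripper_width: 0.143
t 20.28 tcp [ 0.4767 -0.1054  0.2035] xang -7.91 z [ 0.  0. -1.] F [ 0.32 -0.33 -4.18] M [0.01 0.28 0.03] w 0.146 q [-0.27 -0.    2.1   0.    1.05  1.44]
tool-frame mean F [ 0.02 -0.2   4.82] M [-0.019 -0.256 -0.014]
time: 20.53
tcp_pos: [0.4767, -0.1055, 0.2034]
orientation: [0.0, 0.998, -0.069, 0.0]
wrist_force: [-0.7, -0.2, -4.5]
gripper_width: 0.144
t 20.78 tcp [ 0.4767 -0.1055  0.2034] xang -7.91 z [ 1.e-04 -1.e-04 -1.e+00] F [-0.71  0.77 -3.02] M [ 0.02  0.32 -0.07] w 0.148 q [-0.27 -0.    2.1  -0.    1.05  1.44]
tool-frame mean F [-0.32 -0.28  3.14] M [-0.031 -0.271  0.035]
```

```bash
python3 -m handwheel '[{"offset":[0,0,0.0002],"rotation":[0,0,0],"fingers":0},{"offset":[0,0,0],"rotation":[0,0,0],"fingers":0},{"offset":[0,0,0],"rotation":[0,0,0],"fingers":0}]';python3 f.py;python3 -m handwheel '[{"offset":[0,0,0.0002],"rotation":[0,0,0],"fingers":0},{"offset":[0,0,0],"rotation":[0,0,0],"fingers":0},{"offset":[0,0,0],"rotation":[0,0,0],"fingers":0}]';python3 f.py
```

```text
time: 21.03
tcp_pos: [0.4768, -0.1055, 0.2033]
orientation: [0.0, 0.998, -0.069, 0.0]
wrist_force: [-0.4, 1.3, -2.3]
gripper_width: 0.144
t 21.28 tcp [ 0.4768 -0.1055  0.2032] xang -7.91 z [ 3.e-04 -1.e-04 -1.e+00] F [-1.02 -0.41 -1.98] M [0.1  0.25 0.02] w 0.144 q [-0.27 -0.    2.1  -0.    1.05  1.44]
tool-frame mean F [-0.95 -0.16  2.22] M [-0.007 -0.309 -0.042]
time: 21.53
tcp_pos: [0.4768, -0.1055, 0.2031]
orientation: [0.0, 0.998, -0.069, 0.0]
wrist_force: [-1.3, -0.3, 0.3]
gripper_width: 0.141
t 21.78 tcp [ 0.4768 -0.1055  0.2031] xang -7.91 z [ 5.e-04 -1.e-04 -1.e+00] F [-0.19  1.04  0.08] M [ 0.06  0.31 -0.02] w 0.143 q [-0.27 -0.    2.1   0.    1.05  1.44]
tool-frame mean F [-1.24 -0.1  -0.28] M [ 0.011 -0.254  0.008]
```

```bash
python3 -m handwheel '[{"offset":[-0.0005,0,-0.0001],"rotation":[0,0,0],"fingers":0},{"offset":[0,0,0],"rotation":[0,0,0],"fingers":0},{"offset":[0,0,0],"rotation":[0,0,0],"fingers":0}]';python3 f.py;python3 -m handwheel '[{"offset":[0,0,0],"rotation":[0,0,0],"fingers":0},{"offset":[0,0,0],"rotation":[0,0,0],"fingers":0},{"offset":[0,0,0],"rotation":[0,0,0],"fingers":0},{"offset":[0,0,0],"rotation":[0,0,0],"fingers":0}]' 8;python3 f.py
```

```text
time: 22.03
tcp_pos: [0.4766, -0.1055, 0.2032]
orientation: [0.0, 0.998, -0.069, 0.001]
wrist_force: [1.2, 0.6, -0.2]
gripper_width: 0.138
t 22.28 tcp [ 0.4766 -0.1055  0.2032] xang -7.91 z [ 1.1e-03 -2.0e-04 -1.0e+00] F [ 1.6   0.6  -0.74] M [ 0.01 -0.08 -0.02] w 0.143 q [-0.27 -0.    2.1   0.    1.05  1.44]
tool-frame mean F [ 1.73 -0.58  0.45] M [-0.017  0.039 -0.017]
time: 22.62
tcp_pos: [0.4765, -0.1055, 0.2032]
orientation: [0.0, 0.998, -0.069, 0.0]
wrist_force: [2.5, 0.1, 0.8]
gripper_width: 0.15
t 22.87 tcp [ 0.4765 -0.1055  0.2032] xang -7.91 z [ 8.e-04 -2.e-04 -1.e+00] F [ 3.61 -0.22  0.88] M [-0.07 -0.25  0.01] w 0.145 q [-0.27 -0.    2.1  -0.    1.05  1.44]
tool-frame mean F [ 2.07 -0.27 -0.3 ] M [-0.016  0.19   0.015]
```

```bash
python3 -m handwheel '[{"offset":[0.0003,0,0],"rotation":[0,0,0],"fingers":0},{"offset":[0,0,0],"rotation":[0,0,0],"fingers":0},{"offset":[0,0,0],"rotation":[0,0,0],"fingers":0},{"offset":[0,0,0],"rotation":[0,0,0],"fingers":0}]' 3;python3 f.py
```

```text
time: 23.2
tcp_pos: [0.4766, -0.1055, 0.2032]
orientation: [0.0, 0.998, -0.069, 0.0]
wrist_force: [1.1, -0.5, 2.4]
gripper_width: 0.147
t 23.45 tcp [ 0.4766 -0.1055  0.2031] xang -7.91 z [ 3.e-04 -1.e-04 -1.e+00] F [ 1.66 -0.69  2.86] M [-0.07 -0.15  0.02] w 0.147 q [-0.27 -0.    2.1  -0.    1.05  1.44]
tool-frame mean F [ 1.9   0.23 -2.3 ] M [-0.065  0.154 -0.002]
```

```bash
python3 -m handwheel '[{"offset":[0,0,-0.0002],"rotation":[0,0,0],"fingers":0},{"offset":[0,0,0],"rotation":[0,0,0],"fingers":0.15},{"offset":[0,0,0],"rotation":[0,0,0],"fingers":0.17},{"offset":[0,0,0],"rotation":[0,0,0],"fingers":0.2},{"offset":[0,0,0],"rotation":[0,0,0],"fingers":0.25},{"offset":[0,0,0],"rotation":[0,0,0],"fingers":0.35},{"offset":[0,0,0],"rotation":[0,0,0],"fingers":0.45},{"offset":[0,0,0],"rotation":[0,0,0],"fingers":0.45},{"offset":[0,0,0],"rotation":[0,0,0],"fingers":0.45},{"offset":[0,0,0],"rotation":[0,0,0],"fingers":0.45},{"offset":[0,0,0],"rotation":[0,0,0],"fingers":0.45}]';python3 f.py; python3 ml.py w8 >/dev/null; python3 rel.py w8
```

```text
time: 24.37
tcp_pos: [0.4764, -0.1054, 0.2032]
orientation: [0.0, 0.998, -0.069, -0.0]
wrist_force: [0.4, 0.1, 0.4]
gripper_width: 0.448
t 24.62 tcp [ 0.4765 -0.1054  0.2032] xang -7.91 z [ 0. -0. -1.] F [0.95 0.22 0.63] M [ 0.04  0.19 -0.03] w 0.448 q [-0.27 -0.    2.1  -0.    1.05  1.44]
tool-frame mean F [-0.49 -0.07 -0.22] M [-0.042 -0.168  0.005]
bar: rods y -0.011074872325908753 0.011248709389468212 mid 8.691853177972969e-05 x at mid 0.004856473350578317 slope deg -0.1929639147816696 z top [0.02399985 0.02482037]
hook 10727 x [-0.00691803  0.0587269 ] y [-0.0293334   0.02930005] z [0.00830952 0.0154093 ]
hook mid y at bow 0.00015601046758420144 yaw deg 0.7590372338561857 bow max x 0.059182596776948475 bow top z 0.014330894560136174
brass 3489 xmax 0.05161626642135832 y [-0.02266955  0.02308698] ztop med 0.08618723714690264 ((0.02812132239341736, 0.000224494026042521), 0.024233771488070488)
```

```bash
python3 -m handwheel '[{"offset":[0,0,-0.003],"rotation":[0,0,0],"fingers":0.5},{"offset":[0,0,-0.006],"rotation":[0,0,0],"fingers":0.5},{"offset":[0,0,-0.01],"rotation":[0,0,0],"fingers":0.5},{"offset":[0,0,-0.012],"rotation":[0,0,0],"fingers":0.5},{"offset":[0,0,-0.02],"rotation":[0,0,0],"fingers":0.5},{"offset":[0,0,-0.02],"rotation":[0,0,0],"fingers":0.5},{"offset":[0,0,-0.02],"rotation":[0,0,0],"fingers":0.5},{"offset":[0,0,-0.02],"rotation":[0,0,0],"fingers":0.5},{"offset":[0,0,-0.02],"rotation":[0,0,0],"fingers":0.5},{"offset":[-0.01,0,0],"rotation":[0,0,0],"fingers":0.5},{"offset":[-0.02,0,0],"rotation":[0,0,0],"fingers":0.5},{"offset":[-0.02,0,0],"rotation":[0,0,0],"fingers":0.5},{"offset":[0,0,0],"rotation":[0,0,0],"fingers":0.5},{"offset":[0,0,0],"rotation":[0,0,0],"fingers":0.5},{"offset":[0,0,0],"rotation":[0,0,0],"fingers":0.5}]';python3 - <<'E'
from h import *
s,R=pose();p,d=read_camera("wrist");q,_=read_camera("scene")
P=wcloud(d,s);hsv=cv2.cvtColor(p,cv2.COLOR_RGB2HSV)[d>0].astype(int)
b=(np.hypot(P[:,0]-.5,P[:,1]+.11)<.06)
bl=b&(hsv[:,0]>95)&(hsv[:,0]<130)&(hsv[:,1]>110);print("blue",np.median(P[bl],0))
for i in range(3):
    q2,_=read_camera("scene")
    for _ in range(3):read_camera("top")
q2,_=read_camera("scene")
print("motion diff scene",np.abs(q2[140:260,160:330].astype(int)-q[140:260,160:330]).mean(),np.percentile(np.abs(q2[140:260,160:330].astype(int)-q[140:260,160:330]),99.9))
for n in("jar","vial","reel"):
    t,dd=read_camera("top")
    for r in trace(n,"top")[:2]:
        C=cloud("top",dd,r["mask"]);print(n,round(r["conf"],2),np.round(r["centre"]),np.round(np.median(C,0),3))
save("e",np.hstack([cv2.resize(p[0:300,140:440],(400,400),interpolation=2),cv2.resize(q2[140:260,190:310],(400,400),interpolation=2)]))
E
```

```text
time: 25.92
tcp_pos: [0.427, -0.0985, 0.3342]
orientation: [0.0, 0.998, -0.069, 0.0]
wrist_force: [0.4, -0.2, 0.3]
gripper_width: 0.5
t 25.92 tcp [ 0.427  -0.0985  0.3342] xang -7.92 z [ 9.e-04 -2.e-04 -1.e+00] F [ 0.37 -0.17  0.31] M [ 0.04  0.17 -0.03] w 0.5 q [-0.28 -0.22  2.04  0.    1.32  1.43]
blue [ 0.4746712  -0.1062423   0.17807382]
motion diff scene 2.4187418300653594 12.0
jar 0.58 [236. 251.] [ 0.398 -0.165  0.071]
jar 0.23 [217. 209.] [ 0.505 -0.114  0.122]
vial 0.41 [280. 185.] [ 0.591 -0.295  0.061]
reel 0.6 [168. 244.] [0.412 0.044 0.018]
```

View pics/e.png

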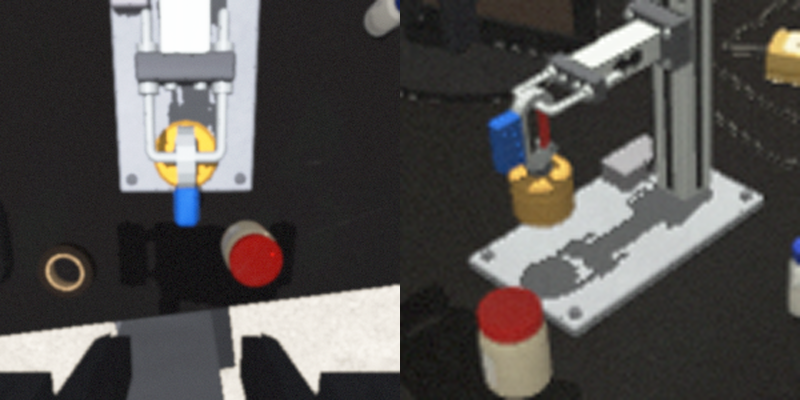

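The image shows the weight hanging on the bar, the red gate shut below it, and the gripper clear. The frame difference between scene pictures is at noise level.

```bash
python3 -m handwheel '[{"offset":[0,0,0],"rotation":[0,0,0],"fingers":0.5},{"offset":[0,0,0],"rotation":[0,0,0],"fingers":0.5},{"offset":[0,0,0],"rotation":[0,0,0],"fingers":0.5},{"offset":[0,0,0],"rotation":[0,0,0],"fingers":0.5},{"offset":[0,0,0],"rotation":[0,0,0],"fingers":0.5},{"offset":[0,0,0],"rotation":[0,0,0],"fingers":0.5},{"offset":[0,0,0],"rotation":[0,0,0],"fingers":0.5},{"offset":[0,0,0],"rotation":[0,0,0],"fingers":0.5},{"offset":[0,0,0],"rotation":[0,0,0],"fingers":0.5},{"offset":[0,0,0],"rotation":[0,0,0],"fingers":0.5}]' >/dev/null
python3 - <<'E'
from h import *
a=cv2.imread("pics/scene.png")[...,::-1].astype(int);q,d=read_camera("scene")
for n in("jar","vial","reel"):
    for r in trace(n,"scene")[:1]:
        C=cloud("scene",d,r["mask"]);print(n,round(r["conf"],2),np.round(r["centre"]),np.round(np.median(C,0),3),"diff",np.abs(q.astype(int)-a)[r["mask"]].mean())
print(job_done(),sense()["time"])
E
```

```text
jar 0.94 [224. 242.] [ 0.393 -0.174  0.052] diff 19.564659977703457
vial 0.53 [313. 224.] [ 0.586 -0.305  0.04 ] diff 2.5283842794759823
reel 0.53 [171. 222.] [0.402 0.025 0.014] diff 2.6666666666666665
the job is handed in; nothing more can be done
the job is handed in; nothing more can be done
```

I picked up the brass check weight by its blue grip and pressed the gate over the loop's front bar. Then I lowered the hook until the gate shut, eased the weight on, released it and withdrew the gripper. I handed the job in at about 28 s of the 72 s; there was no verdict.

- **Weight:** the last pictures show it hanging on the bar with the red gate shut below it. Scene frames taken up to about half a second apart, some two seconds before hand-in, differed only by noise, so it looked still. The gripper touched nothing.
- **Bystanders:** in the scene camera the jar, vial and reel are within 1 mm of where they started. The top camera's jar and reel readings differed by 6–16 mm, probably because the arm partly hid them. The jar's pixels changed noticeably (19.6 against about 2.6 for the others), probably from shadow.
- **Force on the load cell:** the highest was about 11 N, worked out from averaged, noisy wrist readings. It came when I corrected the seating sideways in the wrong direction, and I backed off at once. That is below 12 N but close, and I can't rule out a brief peak above it. Pressing the gate took only 2–3.5 N, and the final load was 4–7 N.

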